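# Next sample under the magnifier

### The arm

A 7-joint arm with a two-finger parallel gripper is mounted at the origin on the work surface. World frame = base frame: x ahead of the robot, y to its left, z up, the work surface at z = 0. Lengths are in m, angles in rad, forces in N, time in s.
With the tool pointing down it reaches from about 0.425 to 0.875 m from the base axis. Payload 4.7 kg.
Tool frame: the origin (TCP) lies midway between the tips of the shut fingers; the grasp point (between the pads) lies r.grip_depth behind it (r.grip_depth is the distance from the TCP to the grasp point, in m); z points along the fingers, y is the line along which they close (so a half turn about z gives the same grasp; the last joint's range is limited). The gripper opens to 87 mm and grips with 3 to 60 N. Pads are 19 mm wide; open, the fingers measure 117 mm over their backs; the gripper's body (75 mm by 190 mm) begins 51 mm behind the grasp point.
Start: joints at [-1.258, 0.321, -0.07, 1.45, 0.023, 1.371, -0.057], TCP at [0.191, 0.621, 0.223] pointing down, gripper open.
Joint ranges: [-2.86, 2.86], [-0.3, 2.09], [-1.38, 1.24], [0.06, 2.45], [-1.56, 4.7], [0.09, 2.05], [-2.69, 2.69]. Speed limits (rad/s): [2.57, 2.57, 3.14, 3.14, 3.14, 3.14, 3.14].

### API

Orientations are given as a unit quaternion [x, y, z, w].
In Python, from bench import read_state, imaging, r gives the robot as it stands.
- The arm moves only by the tool arm_command, never from a script. Its argument "steps" is a list that holds one entry, the list of rows, each a list of 6 numbers: the shift along the world's x, y, z as a fraction of full scale, then the turn, a rotation vector about the world's x, y, z as a fraction of full scale. A call has 1 to 5 rows; each row shifts and turns the commanded pose from where the row before left it; what a row does not reach is not made up. Full scale, the value 1, is 0.3 m for a shift and pi/4 rad for a turn. A row lasts 1/10 s, in which the tool goes at most 50 mm and 8.59 degrees, less where a joint would pass 70% of its speed; a pose out of reach is approached as far as the arm can. A call with a number of a shift or a turn outside -1 to 1 is refused whole. A call with a gripper value outside its range is refused whole. "claw" is the closure, from 0 (fully open) to 1 (shut), set as the call begins (left out, the last holds). The fingers move at their own pace and stop on an object; "squeeze" is the grip in N (left out, the last holds). Time passes only in rows, so rows that do not move let the fingers close. It gives the time, the measured TCP pose, the force, the opening and the grip force at its end, in the units of the state.
- read_state(): the state, without advancing time (a new reading comes with each control period).
- imaging.snapshot(name): name is "scene" or "top"; returns a dict with "image" (480x640x3 uint8, blue, green, red), "camera_matrix" (3x3 intrinsics, pixels), "k1" (the pictures are not rectified: a ray, as slopes to the right and down, at radius r is drawn at 1 + k1 r^2 times it, then the intrinsics apply), "extrinsics" (4x4, takes a point from world to camera coordinates). Camera axes: x right, y down, z forward; pixel columns grow to the right and rows downward; lengths in m; the calibration is good to about 2 mm. A picture is of the moment at which its call begins. There is no depth.
- r.close_job(): hands the job in; it is judged then, once.
The state is a dict: "time": time; "joints": joint angles; "joint_velocities": joint speeds; "effort": joint torques, N m; "ee_pos": TCP position; "tool_rot": TCP orientation; "contact_force": force on the tool from outside, world axes, zero at the start; "torque": the same for the moment, N m; "opening": finger opening in m; "grip_force": force on a finger pad.
Only numpy, scipy, OpenCV 4.12 (cv2) and the standard library are available. Lean on these libraries where they do the work, as an engineer would, in place of code of your own. Each camera call takes 0.05 s, during which the arm holds its last target. There are 200 camera calls.

### The job

The nut board under the bench magnifier has been checked: slide it out along the table and leave it on the grey felt mat, then slide the other nut board in under the lens so that it lies centred and square on the dark viewing mat, its grip towards you. Keep both boards flat on the table all the way so no nut jumps out, do not knock against the magnifier, and leave the nut cutter, the jar and the tin where they are.

Things in the scene. Friction and masses are not known exactly. Their poses are not given: they have to be found in the camera images.
- checked_board: Checked board, under the lens at the start: white plastic slab 110 x 110 x 12 mm with sixteen cut nut halves, 0.3 kg. Origin: centre of the slab's underside, z up. A tongue on its -x edge carries an upright grip, 14 mm thick in y and 24 mm long in x (x = -84 to -60 mm, y = 0), its top 48 mm above the table: pinch it across y.
- waiting_board: Waiting board, on the open table on the other side of the magnifier from the grey felt mat: same slab and grip as the checked board (110 x 110 x 12 mm, grip centre at x = -72 mm), but with sixteen whole brown nuts standing up to 22 mm above the table. Origin: centre of the slab's underside, z up, grip on its -x side.
- checked_grip (a point): Middle of the checked board's upright grip block (24 x 14 mm in plan), 34 mm above the table; axes as the board's.
- waiting_grip (a point): Middle of the waiting board's upright grip block (24 x 14 mm in plan), 34 mm above the table; axes as the board's.
- magnifier: Fixed bench magnifier. Origin on the table at the centre of its viewing mat, x away from the robot, z up. Clear lens in a black frame: x = -62 to 80, y = -100 to 100, z = 130 to 146 mm; carried only from behind by a column at x = 119 mm on a foot from x = 84 mm. Open at front and sides. A board's grip on the mat is too close to the frame for an upright gripper.
- mat_centre (a point): Centre of the dark square viewing mat, 130 x 130 mm, flush with the table (no step), below the lens; axes as the magnifier's.
- felt_mat: Grey felt mat 170 x 170 mm, flush with the table (no step), left or right of the magnifier. Origin at its centre, axes along its sides.
- nut_cutter: Bystander: steel plier-like nut cutter lying flat, about 180 mm long, 70 mm wide, 18 mm high, between the robot and the magnifier. Origin near its middle on the table, x along it.
- sample_jar: Bystander: glass jar, 60 mm across, 80 mm high, beyond and left of the magnifier. Origin at centre of its underside.
- tin: Bystander: aluminium tin, 64 mm across, 60 mm high, beyond and right of the magnifier. Origin at centre of its underside.
Things that resemble listed ones, but are neither listed nor needed, are in the scene too. Leave any green look-alike of the checked_board alone.

How it is judged:
On the way:
1. the checked board lies still and flat on the grey felt mat, its centre within 40 mm of the mat's centre along each of the mat's sides (x of checked_board in the frame of felt_mat between -0.04 and 0.04 m and y of checked_board in the frame of felt_mat between -0.04 and 0.04 m and linear speed of checked_board below 0.01 m/s and height (world z) of checked_board below 0.004 m and angle between checked_board's own z axis and vertical below 0.05 rad), for 0.2 s.
At the end, for the whole second after the job is handed in: The checked board rests flat on the grey felt mat, its centre within 40 mm of the mat's along each side; the waiting board rests flat on the viewing mat, its centre within 15 mm of the mat's along each side, squared to it within 0.2 rad, grip on the robot's side (all of step 1 and x of waiting_board in the frame of mat_centre between -0.015 and 0.015 m and y of waiting_board in the frame of mat_centre between -0.015 and 0.015 m and angle between the x axis of waiting_board and the x axis of mat_centre, either way round below 0.2 rad and x of waiting_grip in the frame of mat_centre below 0 m and linear speed of waiting_board below 0.01 m/s and height (world z) of waiting_board below 0.004 m and angle between waiting_board's own z axis and vertical below 0.05 rad); the robot touches nothing.
It fails at once if the checked board is lifted more than 12 mm off the table or tipped more than 0.15 rad (height (world z) of checked_board above 0.012 m or angle between checked_board's own z axis and vertical above 0.15 rad).
It fails at once if the waiting board is lifted more than 12 mm off the table or tipped more than 0.15 rad (height (world z) of waiting_board above 0.012 m or angle between waiting_board's own z axis and vertical above 0.15 rad).
It fails at once if the robot knocks against the magnifier (over 8 N) (contact force between any of the arm, the fingers and magnifier above 8 N).
It fails at once if a bystander (nut cutter, jar or tin) is moved more than 25 mm (distance of any of nut_cutter, sample_jar, tin from where it was at the start of the episode above 0.025 m).
It also fails if it takes over 56 s, if anything falls off the work surface, if the arm or the gripper's body presses on something with over 40 N, if the wrist force passes 120 N, or if a joint passes its speed limit or range.

## Working session

There is one attempt and no reset: what is moved stays moved. The work goes in short steps, Python scripts to look and compute and a tool call to move; the robot and the scene stay as the last step left them, time stands still between calls to the robot, and variables do not carry over. Pictures are saved under pics/ and viewed, at most 10 in all, crops included, and the job is handed in when it is done.

Besides the shell and the picture viewer there is one more tool, called after "Call:" as name(argument=value, ...) on one line, values as JSON. arm_command: Moves the arm, as the interface text tells. Its arguments: {"type":"object","properties":{"steps":{"type":"array"},"claw":{"type":"number"},"squeeze":{"type":"number"}},"required":["steps"]}

```bash
mkdir -p pics
cat > h.py <<'E'
import numpy as np,cv2
from bench import read_state, imaging, r
def snap(n,f):
    s=imaging.snapshot(n); cv2.imwrite('pics/'+f,s['image']); np.savez('pics/'+f+'.npz',K=s['camera_matrix'],k1=s['k1'],E=s['extrinsics']); return s
def world(f,uv,z):
    d=np.load('pics/'+f+'.npz');K=d['K'];E=d['E'];k=float(d['k1'])
    p=cv2.undistortPoints(np.array(uv,float).reshape(-1,1,2),K,np.array([k,0,0,0,0.]))[:,0]
    R=E[:3,:3];t=E[:3,3];c=-R.T@t
    D=np.c_[p,np.ones(len(p))]@R
    return c+D*((np.broadcast_to(z,len(D))-c[2])/D[:,2])[:,None]
E
python3 - <<'E'
from h import *
snap('top','top0.png');snap('scene','scene0.png')
s=read_state();print({k:np.round(v,3) for k,v in s.items()},r.grip_depth)
E
```

```text
{'time': np.float64(0.1), 'joints': array([-1.258,  0.322, -0.07 ,  1.452,  0.023,  1.371, -0.057]), 'joint_velocities': array([-0.002, -0.002,  0.   , -0.002, -0.   ,  0.001,  0.001]), 'effort': array([-0.0000e+00, -4.9257e+01, -4.0600e-01, -3.1340e+01, -6.4000e-02,
        3.9000e-02,  0.0000e+00]), 'ee_pos': array([0.191, 0.621, 0.222]), 'tool_rot': array([ 0.149,  0.989, -0.001, -0.   ]), 'contact_force': array([-0.312,  0.04 , -0.472]), 'torque': array([-0.026,  0.055, -0.05 ]), 'grip_force': np.float64(0.0), 'opening': np.float64(0.087)} 0.0187
```

View pics/top0.png

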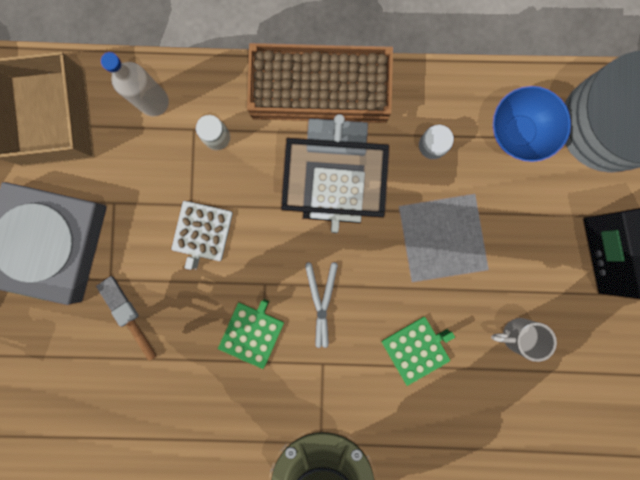

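View pics/scene0.png

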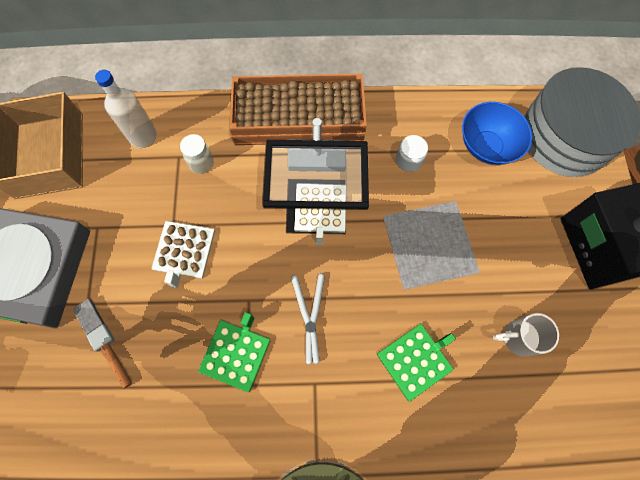

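The top view shows the checked board under the lens (grip ≈(335,224)), the waiting board on the left (grip ≈(190,263)), the felt mat on the right (≈(444,238)) and the cutter at (322,305). There are also two green decoys. I'll enlarge these for measuring.

Run:
```python
from h import *
a=cv2.imread('pics/scene0.png');t=cv2.imread('pics/top0.png')
f=lambda im,x,y,w,h,k:cv2.resize(im[y:y+h,x:x+w],None,fx=k,fy=k,interpolation=cv2.INTER_CUBIC)
# scene crops: magnifier 260..380 x130..250 ; waiting 140..230x210..300 ; top crops same
A=np.zeros((600,800,3),np.uint8)
A[:300,:400]=f(t,280,160,133,100,3)[:300,:400] if 0 else cv2.resize(t[160:235,285:385],(400,300),interpolation=2)
A[:300,400:]=cv2.resize(t[197:272,155:255],(400,300),interpolation=2)
A[300:,:400]=cv2.resize(a[170:245,270:370],(400,300),interpolation=2)
A[300:,400:]=cv2.resize(a[217:292,135:235],(400,300),interpolation=2)
cv2.imwrite('pics/crop1.png',A)
```

```text
(no output)
```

View pics/crop1.png

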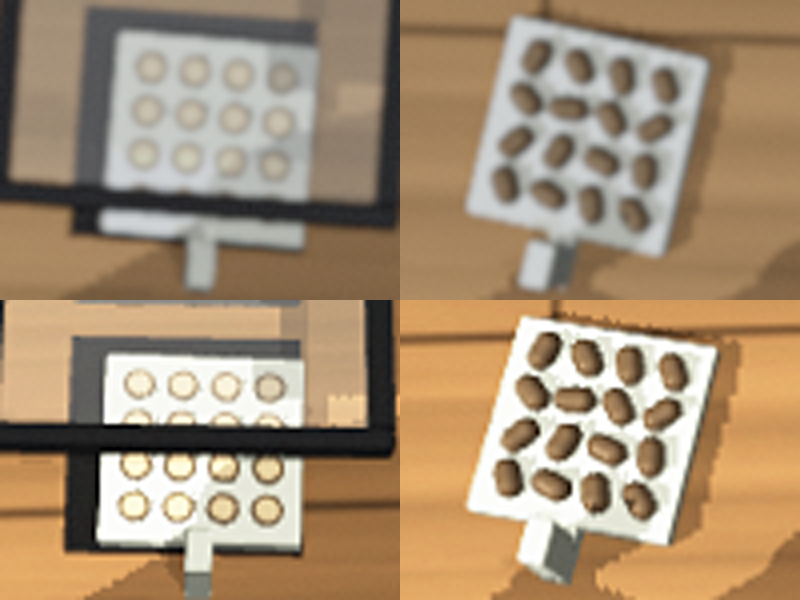

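Crop corners (4x) are clear: the checked board is slightly right of the mat centre, and the waiting board is turned by about 12°. Now converting them to positions.

Run:
```python
from h import *
np.set_printoptions(precision=4,suppress=True)
c=lambda P,o:(np.array(P,float)+.5)/4-.5+o
def rep(n,f,uv,z):
    w=world(f,uv,z)[:,:2]; 
    print(n,f[:4],'ctr',w.mean(0),'sides',[round(float(np.linalg.norm(w[i]-w[(i+1)%4])),4) for i in range(4)],
     'yaw',[round(float(np.arctan2(*(w[a]-w[b])[::-1])),3) for a,b in((0,3),(1,2))],[round(float(np.arctan2(*(w[a]-w[b])[::-1])-np.pi/2),3) for a,b in((0,1),(3,2))]) if len(w)==4 else print(n,f[:4],w.tolist())
S='scene0.png';T='top0.png'
rep('chk',S,c([(107,53),(303,60),(301,248),(98,241)],(270,170)),.012)
rep('chk',T,c([(117,31),(318,47),(303,248),(100,230)],(285,160)),.012)
rep('mat',S,c([(73,38),(300,41),(302,251),(65,251)],(270,170)),0)
m=c([(88,7),(317,20),(317-16,245),(72,232)],(285,160));rep('mat',T,m,0)
rep('wait',S,c([(122,17),(319,47),(268,245),(68,210)],(135,217)),.012)
rep('wait',T,c([(113,16),(309,58),(266,255),(67,211)],(155,197)),.012)
rep('felt',S,[(385,216),(455,202),(479,272),(404,289)],0)
rep('felt',T,[(400,208),(475,195),(488,270),(413,280)],0)
rep('frame',T,[(288,139),(389,143),(384,216),(282,212)],.146)
rep('frame',S,[(266,141),(368,141),(368,207),(264,206)],.146)
rep('cut',S,[(295,276),(321,274),(310,362)],.009)
rep('cut',T,[(308,264),(335,264),(321,346)],.009)
rep('grips chk/wait',T,np.r_[c([(201,232)],(285,160)),c([(541,258)],(155-100,197))],.048)
rep('jar,tin top',T,[(209,126),(439,134)],[.08,.06])
rep('decoys',T,[(263,302),(248,365)],.02)
rep('board L decoy',T,[(232,302),(285,318),(265,367),(219,348)],.012)
```

```text
chk scen ctr [ 0.6251 -0.0157] sides [0.1091, 0.111, 0.109, 0.1112] yaw [-0.056, -0.057] [-0.066, -0.064]
chk top0 ctr [ 0.6272 -0.013 ] sides [0.111, 0.1112, 0.1117, 0.1103] yaw [-0.055, -0.049] [-0.053, -0.061]
mat scen ctr [ 0.6338 -0.0065] sides [0.1284, 0.126, 0.1287, 0.1278] yaw [-0.041, -0.039] [-0.041, -0.028]
mat top0 ctr [ 0.6359 -0.0047] sides [0.1278, 0.1259, 0.1272, 0.1261] yaw [-0.041, -0.045] [-0.03, -0.029]
wait scen ctr [0.5374 0.2785] sides [0.1105, 0.1111, 0.109, 0.1098] yaw [-0.187, -0.199] [-0.186, -0.199]
wait top0 ctr [0.5396 0.2808] sides [0.11, 0.1103, 0.1113, 0.1096] yaw [-0.189, -0.177] [-0.183, -0.189]
felt scen ctr [ 0.5374 -0.2529] sides [0.1627, 0.1657, 0.1672, 0.1671] yaw [0.167, 0.193] [0.183, 0.191]
felt top0 ctr [ 0.5381 -0.2517] sides [0.168, 0.1675, 0.1656, 0.1614] yaw [0.199, 0.184] [0.2, 0.163]
frame top0 ctr [ 0.6417 -0.0061] sides [0.194, 0.1407, 0.1948, 0.1411] yaw [-0.05, -0.044] [-0.013, -0.011]
frame scen ctr [ 0.6397 -0.0082] sides [0.2009, 0.1409, 0.1942, 0.1386] yaw [-0.017, -0.065] [-0.026, -0.038]
cut scen [[0.4719917829979571, 0.04137170579260805], [0.4747730257672384, -0.012925459276801424], [0.2966184589728115, 0.014198710255326916]]
cut top0 [[0.47248511284269795, 0.046279941730533874], [0.47419033555928874, -0.012856537933029077], [0.295762031463976, 0.012720362451589]]
grips chk/wait top0 [[0.5727275481271376, -0.008891890842459471], [0.47211144333105093, 0.2940829989746786]]
jar,tin top top0 [[0.7520676489685894, 0.2567269998390072], [0.7536445742150728, -0.22208231718837626]]
decoys top0 [[0.3880229543881803, 0.1406284572941968], [0.2531576520007208, 0.16795750055519237]]
board L decoy top0 ctr [0.3183 0.1668] sides [0.1205, 0.1132, 0.1077, 0.1024] yaw [-0.238, -0.358] [-0.262, -0.358]
```

Call:
arm_command(steps=[[[0.087, -0.134, -0.009, 0, 0, 0.039], [0.087, -0.134, -0.009, 0, 0, 0.039], [0.087, -0.134, -0.009, 0, 0, 0.039], [0.087, -0.134, -0.009, 0, 0, 0.039]]], claw=0.4)

```text
time: 0.5
ee_pos: [0.2965, 0.4585, 0.2112]
tool_rot: [0.087, 0.996, -0.0, -0.0]
contact_force: [0.9, -0.3, -0.0]
opening: 0.0629
grip_force: 0.0
```

Call:
arm_command(steps=[[[0.087, -0.134, -0.009, 0, 0, 0.039], [0.087, -0.134, -0.009, 0, 0, 0.039], [0.087, -0.134, -0.009, 0, 0, 0.039], [0.087, -0.134, -0.009, 0, 0, 0.039]]])

```text
time: 0.9
ee_pos: [0.4007, 0.2976, 0.2007]
tool_rot: [0.026, 1.0, 0.0, -0.0]
contact_force: [1.0, 0.0, -0.0]
opening: 0.0523
grip_force: 0.0
```

Call:
arm_command(steps=[[[0.043, -0.128, -0.029, -0.005, -0.083, 0], [0.043, -0.128, -0.029, -0.005, -0.083, 0], [0.043, -0.128, -0.029, -0.005, -0.083, 0], [0.043, -0.128, -0.029, -0.005, -0.083, 0]]])

```text
time: 1.3
ee_pos: [0.4519, 0.1443, 0.1657]
tool_rot: [0.027, 0.991, -0.004, 0.131]
contact_force: [0.7, -0.2, -0.2]
opening: 0.0523
grip_force: 0.0
```

Call:
arm_command(steps=[[[0.043, -0.128, -0.029, -0.005, -0.083, 0], [0.043, -0.128, -0.029, -0.005, -0.083, 0], [0.043, -0.128, -0.029, -0.005, -0.083, 0], [0.043, -0.128, -0.029, -0.005, -0.083, 0]]])

```text
time: 1.7
ee_pos: [0.5018, -0.0005, 0.1332]
tool_rot: [0.025, 0.967, -0.007, 0.255]
contact_force: [0.3, -0.1, -1.2]
opening: 0.0519
grip_force: 0.0
```

Run:
```python
from h import *
from scipy.spatial.transform import Rotation as Ro
s=read_state();print(np.round(s['ee_pos'],4),np.round(s['joints'],3),s['opening'],'\n',Ro.from_quat(s['tool_rot']).as_matrix().round(3))
snap('scene','scene1.png')
a=cv2.imread('pics/scene1.png');cv2.imwrite('pics/c2.png',cv2.resize(a[150:300,220:420],(800,600),interpolation=2))
```

```text
[ 5.018e-01 -5.000e-04  1.332e-01] [-0.28  -0.297  0.148  2.357  0.242  0.583  1.223] 0.05185765487625942 
 [[-0.869  0.051  0.492]
 [ 0.044  0.999 -0.027]
 [-0.492 -0.002 -0.87 ]]
```

View pics/c2.png

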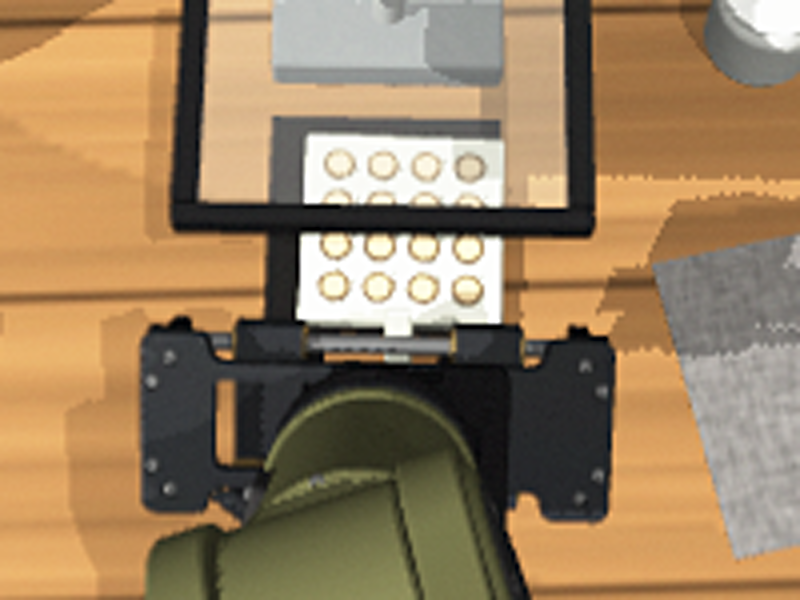

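The gripper sits in front of the frame with its fingers (at crop y≈340) straddling the grip (≈(397,340)). Descending along the tool axis.

Call:
arm_command(steps=[[[0.051, -0.009, -0.094, 0, 0, 0], [0.051, -0.009, -0.094, 0, 0, 0]]])

```text
time: 1.95
ee_pos: [0.5327, -0.0078, 0.0768]
tool_rot: [0.028, 0.967, -0.008, 0.254]
contact_force: [0.1, 1.2, 0.4]
opening: 0.0522
grip_force: 0.0
```

Call:
arm_command(steps=[[[0.051, -0.009, -0.094, 0, 0, 0], [0.025, -0.004, -0.047, 0, 0, 0], [0.025, -0.004, -0.047, 0, 0, 0], [0, 0, 0, 0, 0, 0]]])

```text
time: 2.35
ee_pos: [0.5609, -0.0111, 0.0175]
tool_rot: [0.026, 0.968, -0.008, 0.25]
contact_force: [0.2, -0.3, 0.5]
opening: 0.0517
grip_force: 0.0
```

Run:
```python
from h import *
s=read_state();print(np.round(s['ee_pos'],4),np.round(s['joints'],3),np.round(s['contact_force'],1))
snap('scene','scene2.png')
a=cv2.imread('pics/scene2.png');cv2.imwrite('pics/c3.png',cv2.resize(a[180:280,250:383],(800,600),interpolation=2))
```

```text
[ 0.5609 -0.0111  0.0175] [-0.279  0.065  0.216  2.331  0.194  0.249  1.274] [ 0.2 -0.3  0.5]
```

View pics/c3.png

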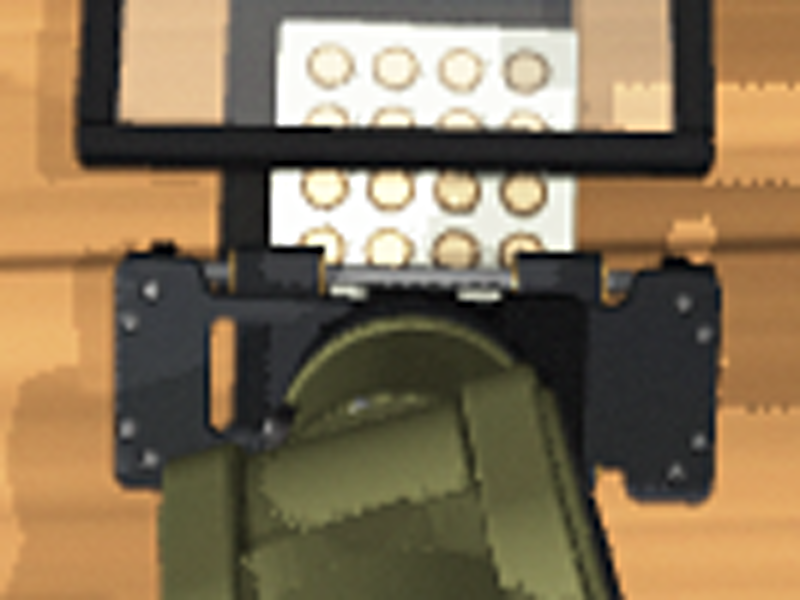

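Grip hidden behind the hand, fingers straddling it, and the frame is clear ahead. Closing.

Call:
arm_command(steps=[[[0, 0, 0, 0, 0, 0], [0, 0, 0, 0, 0, 0], [0, 0, 0, 0, 0, 0], [0, 0, 0, 0, 0, 0], [0, 0, 0, 0, 0, 0]]], claw=1, squeeze=20)

```text
time: 2.9
ee_pos: [0.5624, -0.011, 0.0205]
tool_rot: [0.026, 0.967, -0.008, 0.253]
contact_force: [-0.4, -0.2, 0.9]
opening: 0.0205
grip_force: 0.0
```

Call:
arm_command(steps=[[[0, 0, 0, 0, 0, 0], [0, 0, 0, 0, 0, 0], [0, 0, 0, 0, 0, 0]]])

```text
time: 3.2
ee_pos: [0.5624, -0.0111, 0.0203]
tool_rot: [0.026, 0.967, -0.008, 0.253]
contact_force: [-2.7, -1.1, 4.7]
opening: 0.0136
grip_force: 20.0
```

Call:
arm_command(steps=[[[-0.02, -0.02, 0, 0, 0, 0], [-0.02, -0.05, 0, 0, 0, 0], [-0.013, -0.079, 0, 0, 0, 0], [-0.013, -0.079, 0, 0, 0, 0], [-0.013, -0.079, 0, 0, 0, 0]]])

```text
time: 3.7
ee_pos: [0.5388, -0.1031, 0.0203]
tool_rot: [0.025, 0.967, -0.007, 0.253]
contact_force: [0.1, 0.3, -0.9]
opening: 0.0136
grip_force: 20.0
```

Call:
arm_command(steps=[[[-0.013, -0.079, 0, 0, 0, 0], [-0.013, -0.079, 0, 0, 0, 0], [-0.013, -0.079, 0, 0, 0, 0], [-0.013, -0.079, 0, 0, 0, 0]]])

```text
time: 4.1
ee_pos: [0.5233, -0.1978, 0.0203]
tool_rot: [0.025, 0.967, -0.007, 0.253]
contact_force: [0.8, 0.4, -0.3]
opening: 0.0143
grip_force: 20.0
```

Run:
```python
from h import *
s=read_state();print(np.round(s['ee_pos'],4),np.round(s['joints'],3),np.round(s['contact_force'],1),s['opening'],np.round(s['tool_rot'],3))
```

```text
[ 0.5233 -0.1978  0.0203] [ 0.135  0.079  0.307  2.313 -0.663  0.34   2.538] [ 0.8  0.4 -0.3] 0.014327509396753325 [ 0.025  0.967 -0.007  0.253]
```

Call:
arm_command(steps=[[[-0.02, -0.02, -0.0015, 0.006, 0.083, -0.05], [-0.044, -0.032, -0.0015, 0.012, 0.083, -0.07]]])

```text
time: 4.3
ee_pos: [0.5049, -0.2132, 0.0195]
tool_rot: [0.071, 0.979, -0.014, 0.191]
contact_force: [0.7, 1.5, -0.2]
opening: 0.0141
grip_force: 20.0
```

Run:
```python
from h import *
s=read_state();print(np.round(s['ee_pos'],4),np.round(s['joints'],3),np.round(s['contact_force'],1),s['opening'],np.round(s['tool_rot'],3))
```

```text
[ 0.5049 -0.2132  0.0195] [ 0.056  0.088  0.378  2.253 -0.319  0.453  2.113] [ 0.7  1.5 -0.2] 0.014101373386294153 [ 0.071  0.979 -0.014  0.191]
```

Joints are moving back into range. I'll finish the slide.

Call:
arm_command(steps=[[[-0.044, -0.032, -0.0015, 0.015, 0.083, -0.07], [-0.044, -0.032, -0.0015, 0.02, 0.083, -0.066], [0, 0, 0, 0, 0, 0], [0, 0, 0, 0, 0, 0]]])

```text
time: 4.7
ee_pos: [0.4791, -0.2326, 0.0187]
tool_rot: [0.123, 0.984, -0.015, 0.128]
contact_force: [-0.6, -2.5, 3.9]
opening: 0.0132
grip_force: 20.0
```

Run:
```python
from h import *
from scipy.spatial.transform import Rotation as Ro
s=read_state();M=Ro.from_quat(s['tool_rot']).as_matrix();y=M[:,1]
g=s['ee_pos']-r.grip_depth*M[:,2];yaw=np.arctan2(-y[0],y[1])
print(np.round(s['ee_pos'],4),np.round(s['joints'],3),np.round(s['contact_force'],1),s['opening'],g,yaw,'ctr',g[:2]+.072*np.array([np.cos(yaw),np.sin(yaw)]),M[:,2])
snap('scene','scene3.png')
a=cv2.imread('pics/scene3.png');cv2.imwrite('pics/c4.png',cv2.resize(a[120:360,230:550],(800,600),interpolation=2))
```

```text
[ 0.4791 -0.2326  0.0187] [ 0.031  0.117  0.425  2.188 -0.177  0.601  1.902] [-0.6 -2.5  3.9] 0.013198912790663314 [ 0.47452157 -0.23144188  0.03678325] -0.24934119127238852 ctr [ 0.54429499 -0.24920901] [ 0.24729289 -0.06106864 -0.9670144 ]
```

View pics/c4.png

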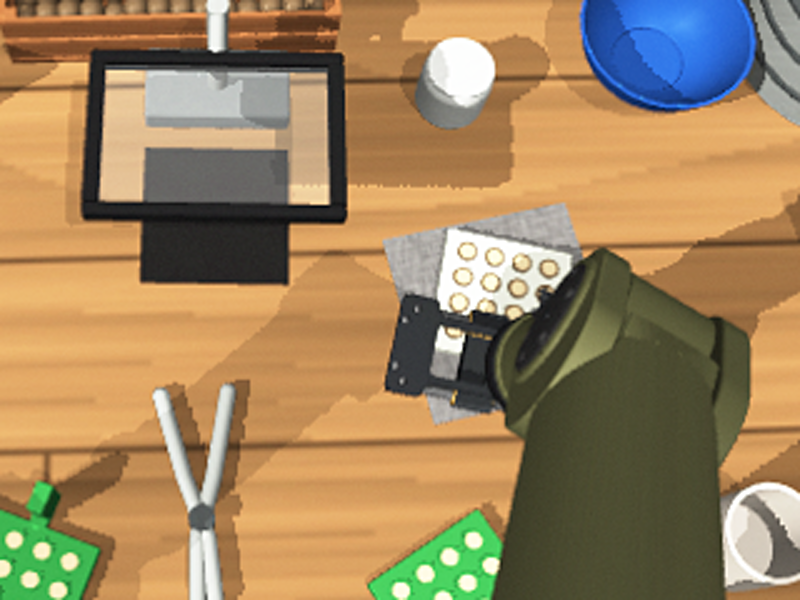

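The checked board lies on the felt; the grip check puts its centre at (.544,-.249), within 10 mm. Releasing and backing out along the tool axis.

Call:
arm_command(steps=[[[0, 0, 0, 0, 0, 0], [0, 0, 0, 0, 0, 0], [0, 0, 0, 0, 0, 0], [0, 0, 0, 0, 0, 0]]], claw=0.4)

```text
time: 5.15
ee_pos: [0.4778, -0.2309, 0.0178]
tool_rot: [0.123, 0.984, -0.014, 0.126]
contact_force: [-0.3, -0.4, -0.4]
opening: 0.0381
grip_force: 0.0
```

Call:
arm_command(steps=[[[-0.012, 0.003, 0.048, 0, 0, 0], [-0.025, 0.006, 0.097, 0, 0, 0], [-0.025, 0.006, 0.13, 0, 0, 0], [0, 0.03, 0.13, 0, 0, 0], [0.02, 0.1, 0.1, 0, 0, 0]]])

```text
time: 5.65
ee_pos: [0.4654, -0.1904, 0.1724]
tool_rot: [0.126, 0.984, -0.015, 0.127]
contact_force: [2.2, 0.7, -0.7]
opening: 0.052
grip_force: 0.0
```

Run:
```python
from h import *
s=read_state();print(np.round(s['ee_pos'],4),np.round(s['joints'],3),np.round(s['contact_force'],1),s['opening'],np.round(s['tool_rot'],3))
```

```text
[ 0.4654 -0.1904  0.1724] [-0.03  -0.177  0.352  2.097  0.05   0.955  1.617] [ 2.2  0.7 -0.7] 0.05197188335758258 [ 0.126  0.984 -0.015  0.127]
```

Call:
arm_command(steps=[[[0.02, 0.127, 0.02, 0, 0, 0], [0.02, 0.127, 0.02, 0, 0, 0], [0.02, 0.127, 0.02, 0, 0, 0], [0.02, 0.127, 0.02, 0, 0, 0], [0.02, 0.127, 0.02, 0, 0, 0]]])

```text
time: 6.15
ee_pos: [0.4954, 0.0043, 0.1999]
tool_rot: [0.123, 0.984, -0.014, 0.126]
contact_force: [1.0, -0.2, -0.1]
opening: 0.0522
grip_force: 0.0
```

Call:
arm_command(steps=[[[-0.025, 0.142, -0.01, 0, 0, 0.011], [-0.025, 0.142, -0.01, 0, 0, 0.011], [-0.025, 0.142, -0.02, 0, 0, 0.011], [-0.025, 0.142, -0.03, 0, 0, 0.011], [-0.025, 0.142, -0.03, 0, 0, 0.011]]])

```text
time: 6.65
ee_pos: [0.4574, 0.2173, 0.1695]
tool_rot: [0.102, 0.987, -0.011, 0.127]
contact_force: [-0.0, -0.1, -0.4]
opening: 0.0525
grip_force: 0.0
```

Run:
```python
from h import *
s=read_state();print(np.round(s['ee_pos'],4),np.round(s['joints'],3),np.round(s['contact_force'],1),s['opening'],np.round(s['tool_rot'],3))
```

```text
[0.4574 0.2173 0.1695] [-0.357 -0.084 -0.26   2.031  0.19   1.023  0.661] [-0.  -0.1 -0.4] 0.052452027050047534 [ 0.102  0.987 -0.011  0.127]
```

Call:
arm_command(steps=[[[-0.026, 0.135, -0.05, 0, 0, 0.011], [-0.026, 0.135, -0.05, 0, 0, 0.011], [0, 0, -0.02, 0, 0, 0]]])

```text
time: 6.95
ee_pos: [0.4393, 0.3027, 0.1321]
tool_rot: [0.089, 0.988, -0.009, 0.125]
contact_force: [0.1, 0.9, -0.1]
opening: 0.0522
grip_force: 0.0
```

Run:
```python
from h import *
from scipy.spatial.transform import Rotation as Ro
s=read_state();M=Ro.from_quat(s['tool_rot']).as_matrix();y=M[:,1]
print(np.round(s['ee_pos'],4),np.round(s['joints'],3),np.round(s['contact_force'],1),s['opening'],np.arctan2(-y[0],y[1]),M[:,2])
snap('scene','scene4.png')
a=cv2.imread('pics/scene4.png')
A=np.hstack([cv2.resize(a[200:320,110:270],(400,300),interpolation=2),cv2.resize(a[180:300,360:520],(400,300),interpolation=2)])
cv2.imwrite('pics/c5.png',A)
```

```text
[0.4393 0.3027 0.1321] [-0.44   0.037 -0.36   1.996  0.264  0.981  0.459] [ 0.1  0.9 -0.1] 0.0522082763663421 -0.17953848203407455 [ 0.24545923 -0.03999317 -0.9685816 ]
```

View pics/c5.png

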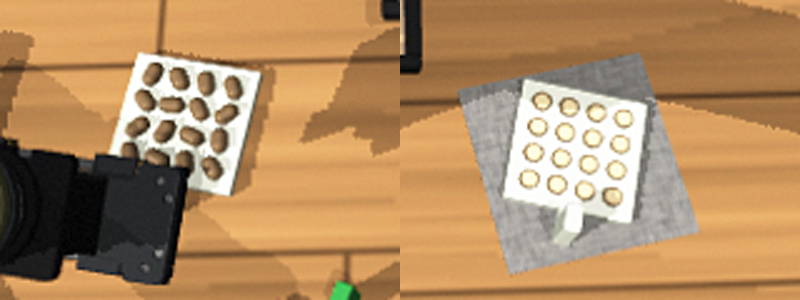

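The right panel shows the checked board centred on the felt. The left shows the hand above the waiting board's grip. Descending.

Call:
arm_command(steps=[[[0.025, -0.014, -0.094, 0, 0, 0], [0.025, -0.014, -0.094, 0, 0, 0], [0.025, -0.004, -0.094, 0, 0, 0], [0.018, -0.002, -0.047, 0, 0, 0], [0.018, -0.002, -0.047, 0, 0, 0]]])

```text
time: 7.5
ee_pos: [0.4766, 0.2847, 0.0204]
tool_rot: [0.094, 0.987, -0.011, 0.126]
contact_force: [-0.0, 0.6, 0.6]
opening: 0.0519
grip_force: 0.0
```

Call:
arm_command(steps=[[[0, 0, 0, 0, 0, 0], [0, 0, 0, 0, 0, 0], [0, 0, 0, 0, 0, 0], [0, 0, 0, 0, 0, 0], [0, 0, 0, 0, 0, 0]]], claw=1)

```text
time: 8.0
ee_pos: [0.4763, 0.2869, 0.022]
tool_rot: [0.094, 0.987, -0.009, 0.127]
contact_force: [0.4, 2.2, 0.7]
opening: 0.0199
grip_force: 0.8
```

Call:
arm_command(steps=[[[0, 0, 0, 0, 0, 0], [0, 0, 0, 0, 0, 0], [0, 0, 0, 0, 0, 0]]])

```text
time: 8.3
ee_pos: [0.4765, 0.2871, 0.022]
tool_rot: [0.093, 0.987, -0.009, 0.127]
contact_force: [-1.0, 2.7, 5.4]
opening: 0.0137
grip_force: 19.8
```

```bash
cat > g.py <<'E'
from h import *
from scipy.spatial.transform import Rotation as Ro
s=read_state();M=Ro.from_quat(s['tool_rot']).as_matrix();y=M[:,1]
g=s['ee_pos']-r.grip_depth*M[:,2];yaw=np.arctan2(-y[0],y[1])
print(np.round(s['ee_pos'],4),np.round(s['joints'],3),np.round(s['contact_force'],1),s['opening'],g,yaw,'ctr',g[:2]+.072*np.array([np.cos(yaw),np.sin(yaw)]),M[:,2])
E
python3 g.py
```

```text
[0.4765 0.2871 0.022 ] [-0.431  0.221 -0.314  2.052  0.395  0.756  0.377] [-1.   2.7  5.4] 0.01371563556144774 [0.47181617 0.28787342 0.0400773 ] -0.18793544441467794 ctr [0.5425484  0.27442158] [ 0.24954554 -0.04237419 -0.9674355 ]
```

Call:
arm_command(steps=[[[0.01, -0.03, 0.0005, -0.007, -0.042, 0.019], [0.02, -0.06, 0.0005, -0.007, -0.042, 0.019], [0.027, -0.08, 0.0005, -0.006, -0.042, 0.019], [0.027, -0.08, 0.0005, -0.006, -0.042, 0.019], [0.027, -0.08, 0.0005, -0.005, -0.042, 0.019]]])

```text
time: 8.8
ee_pos: [0.51, 0.188, 0.0227]
tool_rot: [0.055, 0.976, -0.009, 0.21]
contact_force: [-1.2, 3.7, 5.2]
opening: 0.0137
grip_force: 20.0
```

```bash
python3 g.py
```

```text
[0.51   0.188  0.0227] [-0.355  0.1   -0.23   2.241  0.577  0.538  0.418] [-1.2  3.7  5.2] 0.013744627842107178 [0.50229555 0.18878013 0.03973648] -0.11059398274627336 ctr [0.57385568 0.18083359] [ 0.40970954 -0.0396491  -0.91135396]
```

Call:
arm_command(steps=[[[0.028, -0.08, 0.0005, -0.004, -0.042, 0.019], [0.028, -0.08, 0.0005, -0.003, -0.042, 0.019], [0.028, -0.08, 0.0005, -0.003, -0.042, 0.019], [0.028, -0.08, 0.0005, 0, 0, 0.019], [0.028, -0.08, 0, 0, 0, 0.016]]])

```text
time: 9.3
ee_pos: [0.5518, 0.0673, 0.0231]
tool_rot: [0.019, 0.966, -0.002, 0.258]
contact_force: [-0.3, 3.2, 0.8]
opening: 0.0136
grip_force: 20.0
```

Call:
arm_command(steps=[[[0.028, -0.08, 0, 0, 0, 0], [0.026, -0.08, 0, 0, 0, 0], [0.02, -0.05, 0, 0, 0, 0], [0, 0, 0, 0, 0, 0], [0, 0, 0, 0, 0, 0]]])

```text
time: 9.8
ee_pos: [0.5742, 0.002, 0.0231]
tool_rot: [0.022, 0.966, -0.004, 0.258]
contact_force: [1.2, -4.0, 4.4]
opening: 0.0139
grip_force: 20.0
```

```bash
python3 g.py
python3 - <<'E'
from h import *
snap('scene','scene5.png')
a=cv2.imread('pics/scene5.png')
cv2.imwrite('pics/c6.png',cv2.resize(a[165:255,260:380],(800,600),interpolation=2))
E
```

```text
[0.5742 0.002  0.0231] [-0.016  0.083 -0.076  2.302  0.285  0.248  1.177] [ 1.2 -4.   4.4] 0.013939434147028824 [0.56483449 0.00230977 0.0392881 ] -0.044350980356666375 ctr [ 0.63676369 -0.00088245] [ 0.49821018 -0.01813351 -0.86686665]
```

View pics/c6.png

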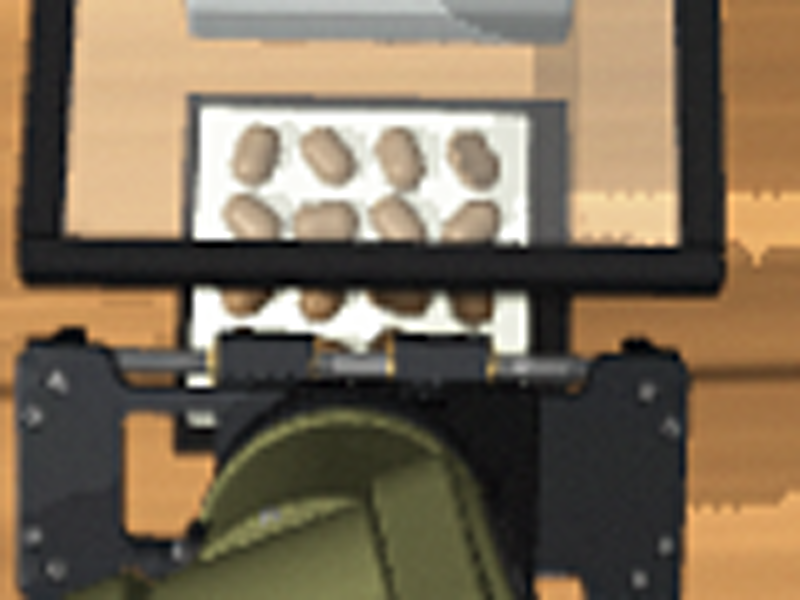

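The board is under the lens: its top edge runs (201,104)-(530,113) and the mat's (189,94)-(568,101). The board looks too far left and slightly too far forward, so I'll compute the correction.

Run:
```python
from h import *
k=20/3;c=lambda P:(np.array(P,float)+.5)/k-.5+(260,165)
b=world('scene5.png',c([(201,104),(530,113)]),.012)[:,:2];m=world('scene5.png',c([(189,94),(568,101)]),0)[:,:2]
for w,h in((b,.055),(m,.065)):
    d=w[1]-w[0];L=np.hypot(*d);u=-d/L;x=np.array([u[1],-u[0]]);ang=np.arctan2(x[1],x[0]);print(L,ang,w.mean(0)-h*x)
```

```text
0.11010463170928157 -0.057168247914008825 [ 0.63313304 -0.00152519]
0.12864342565264164 -0.047284252020785865 [ 0.63296925 -0.00621035]
```

Call:
arm_command(steps=[[[0, -0.009, 0, 0, 0, 0], [0, -0.008, 0, 0, 0, 0], [0, 0, 0, 0, 0, 0], [0, 0, 0, 0, 0, 0]]])

```text
time: 10.25
ee_pos: [0.5739, 0.0013, 0.0231]
tool_rot: [0.019, 0.966, -0.002, 0.258]
contact_force: [-0.7, 2.8, 6.1]
opening: 0.0134
grip_force: 20.0
```

Call:
arm_command(steps=[[[0, 0, 0, 0, 0, 0], [0, 0, 0, 0, 0, 0], [0, 0, 0, 0, 0, 0], [0, 0, 0, 0, 0, 0]]], claw=0.4)

```text
time: 10.65
ee_pos: [0.5725, -0.0014, 0.0215]
tool_rot: [0.021, 0.966, -0.003, 0.256]
contact_force: [0.5, -0.2, 0.6]
opening: 0.0382
grip_force: 0.0
```

Call:
arm_command(steps=[[[-0.025, 0.001, 0.043, 0, 0, 0], [-0.05, 0.002, 0.086, 0, 0, 0], [-0.06, 0.002, 0.104, 0, 0, 0], [-0.06, 0.02, 0.104, 0, 0.05, 0], [0, 0.13, 0.08, 0, 0.05, 0]]])

```text
time: 11.15
ee_pos: [0.5127, 0.0411, 0.1483]
tool_rot: [0.024, 0.976, -0.005, 0.218]
contact_force: [2.1, -0.3, -0.7]
opening: 0.0522
grip_force: 0.0
```

Call:
arm_command(steps=[[[0, 0.15, 0.05, 0, 0.05, 0], [0, 0.15, 0, 0, 0.05, 0], [0, 0.15, 0, 0, 0, 0], [0, 0.15, 0, 0, 0, 0], [0, 0, 0, 0, 0, 0]]])

```text
time: 11.65
ee_pos: [0.5137, 0.2328, 0.1626]
tool_rot: [0.016, 0.983, -0.002, 0.181]
contact_force: [-0.3, 0.4, -0.0]
opening: 0.0525
grip_force: 0.0
```

```bash
python3 g.py
python3 - <<'E'
from h import *
snap('scene','scene6.png');snap('top','top6.png')
a=cv2.imread('pics/scene6.png');t=cv2.imread('pics/top6.png')
A=np.vstack([np.hstack([cv2.resize(a[170:245,270:370],(400,300),interpolation=2),cv2.resize(t[160:235,285:385],(400,300),interpolation=2)]),cv2.resize(a[130:370,:][:, :640],(800,300))])
cv2.imwrite('pics/c7.png',A)
E
```

```text
[0.5137 0.2328 0.1626] [-0.143 -0.029 -0.459  2.019  0.261  0.868  0.794] [-0.3  0.4 -0. ] 0.05246767306522075 [0.50703387 0.23295188 0.18011037] -0.03171821858621289 ctr [0.57899765 0.23066855] [ 0.35558246 -0.00943846 -0.93459726]
```

View pics/c7.png

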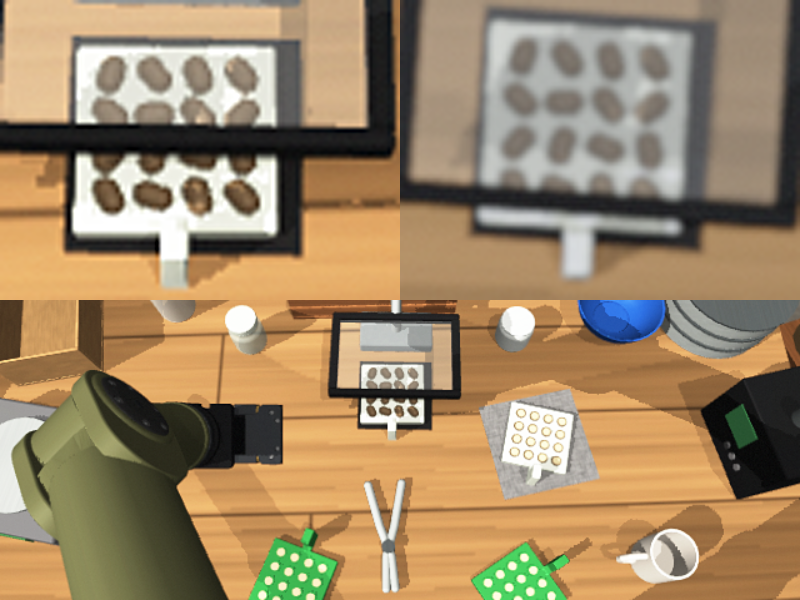

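The board is on the mat, squared, with a narrower gap on the left (≈6 px against 22 px). Checking the margin.

Run:
```python
from h import *
np.set_printoptions(precision=4,suppress=True)
c=lambda P,o:(np.array(P,float)+.5)/4-.5+o
def rep(n,f,uv,z,o):
    w=world(f,c(uv,o),z)[:,:2]; print(n,w.mean(0),[round(float(np.linalg.norm(w[i]-w[(i+1)%4])),4) for i in range(4)])
rep('b',"scene6.png",[(79,43),(280,48),(275,238),(71,234)],.012,(270,170))
rep('m',"scene6.png",[(73,38),(300,41),(302,251),(65,251)],0,(270,170))
rep('b',"top6.png",[(488,18),(694,31),(681,236),(474,223)],.012,(285-100,160))
rep('m',"top6.png",[(488,7),(717,20),(700,247),(472,232)],0,(285-100,160))
```

```text
b [ 0.6313 -0.0017] [0.1121, 0.1127, 0.1096, 0.1134]
m [ 0.6338 -0.0065] [0.1284, 0.126, 0.1287, 0.1278]
b [0.6335 0.0011] [0.1137, 0.1134, 0.1138, 0.1135]
m [ 0.6356 -0.0046] [0.1278, 0.1271, 0.1267, 0.1261]
```

The offset is about -2 mm in x and +5 mm in y, well inside the 15 mm tolerance. The checked board is on the felt and the bystanders are untouched, so I'm handing in.

```bash
python3 -c "
from bench import r
print(r.close_job())"
```

```text
the job is handed in; nothing more can be done
None
```

The job is handed in, with no verdict shown: by camera, the checked board lies near the middle of the felt mat, and the waiting board is on the viewing mat about 2 mm and 5 mm off centre, squared, with its grip towards the robot.

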